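Spray a pair of spectacles with lens cleaner

ROBOT

A 6-joint arm with a two-finger parallel gripper is mounted at the origin on the work surface. World frame = base frame: x ahead of the robot, y to its left, z up, the work surface at z = 0. Lengths are in m, angles in rad, forces in N, time in s.
With the tool pointing down it reaches from about 0.35 to 0.875 m from the base axis. Payload 4.2 kg.
Tool frame: the origin (TCP) lies on the centre line of the jaws, within the pads' length; the fingertips stand 14 mm ahead of it and the grasp point (between the pads) lies 5 mm behind it (robot.finger_overhang is the z of the fingertips in the tool frame, in m); z points along the fingers, y is the direction in which the jaws open and shut (so a half turn about z gives the same grasp; the last joint's range is limited). The gripper opens to 85 mm and grips with 20 to 120 N. Pads are 22 mm wide; open, the fingers measure 114 mm over their backs; the gripper's body (76 mm by 85 mm) begins 54 mm behind the grasp point. The pads swing forward as they close: fully open they stand 13 mm farther back than shut.
Start: joints at [1.577, 0.385, 0.008, 0, -1.194, -0.259], TCP at [0.156, 0.605, 0.245] pointing down, gripper open.
Joint ranges: [-3.14, 3.14], [-1.21, 2.06], [-1.07, 1.41], [-3.16, 2.05], [-2.99, -0.16], [-3.1, 3.1]. Speed limits (rad/s): [2.79, 2.79, 3.14, 3.14, 3.14, 3.14].

INTERFACE

Orientations are given as a unit quaternion [x, y, z, w].
In Python, from station import robot gives the robot as it stands. Calls block until the motion is done:
- robot.goto(position, orientation): joint-space move of the TCP to a pose.
- robot.movel(position, attitude=None, feed=0.15, force_limit=None): straight line of the TCP; attitude=None keeps the orientation; feed is the mean speed in m/s. With force_limit (N) it stops when the force on the tool has changed by that much, and returns True; else False.
- robot.move_joints(angles): joint-space move.
- robot.move_gripper(opening): finger opening in m; the grip force is fixed at half the most; returns when the fingers have stopped.
- robot.hold(seconds).
- robot.solve_ik(position, orientation): joint angles nearest the present ones, or None.
- robot.get_state(): the state.
- robot.grab_frame(name): name is "scene" or "top" or "wrist"; returns a dict with "pixels" (420x560x3 uint8, red, green, blue), "intrinsics" (3x3 intrinsics, pixels), "rvec" (rotation vector, rad) and "tvec" (3), from world to camera coordinates, as OpenCV has them. Camera axes: x right, y down, z forward; pixel columns grow to the right and rows downward; lengths in m; the calibration is good to about 2 mm. A picture is of the moment at which its call begins. There is no depth.
A pose or a line that the arm cannot do raises robot.Unreachable and nothing moves.
- robot.hand_in(): hands the job in, once; it reports no verdict.
The state is a dict: "time_s": time; "joint_pos": joint angles; "joint_vel": joint speeds; "effort": joint torques, N m; "eef_pos": TCP position; "tool_rot": TCP orientation; "force": force on the tool from outside, world axes, zero at the start; "wrist_torque": the same for the moment, N m; "grip_width": finger opening in m.
Only numpy, scipy, OpenCV 4.12 (cv2) and the standard library are available. Lean on these libraries where they do the work, as an engineer would, in place of code of your own. Each camera call takes 0.05 s, during which the arm holds its last target. There are 200 camera calls.

TASK

Clean the spectacles at the spray station: stand the folded spectacles upright in the middle of the raised stand, square to it, with the front of the lenses facing the bottle's nozzle; set them down gently and let go. Only then press the bottle's pump cap all the way down and let it spring back up, leaving the spectacles where they stand. Do not disturb the spectacle case, the refill bottle or the screwdriver.

Things in the scene. Friction and masses are not known exactly. Their poses are not given: they have to be found in the camera images.
- spectacles: Folded black spectacles, clear lenses, standing upright on lower rims and temple tips: 132 mm wide (y), 29 deep (x), 40 high, 35 g. Origin: centre of the underside, z up. Lens fronts face -x (x = -14.5 mm); folded temples behind (back face x = +14.5 mm, 27 to 34 mm up). Can be pinched from above at the middle across the 29 mm depth, bridge to temples, about 30 mm up.
- stand_top (a point): Centre of the top of the raised stand: a white block fixed on the station's aluminium base plate, top 180 mm (x) by 90 mm (y), 60 mm above the table. Its y axis points away from the bottle, so the bottle is on its -y side; z up.
- pump_top (a point): Centre of the flat round top (30 mm across) of the white pump cap on the amber lens-cleaner bottle (50 mm across) clamped to the fixed base plate (190 x 240 x 8 mm). 130 mm above the table when up; goes straight down 8 mm (3 N to start, 9 N at the bottom) and springs back. 115 mm from the stand's centre, on its -y side; axes as stand_top.
- nozzle (a point): Tip of the spray nozzle on the side of the pump cap, 23 mm from the cap's axis toward the stand, 10 mm below the cap's top; it sprays toward the stand (+y of its axes).
- pump (a joint): Pump cap travel in m: 0 up, 0.008 fully down.
- case: Bystander: closed grey hard spectacle case, 160 (x) by 62 (y) by 42 mm high, loose; origin at the centre of its underside.
- refill: Bystander: amber refill bottle with a black screw cap, no pump, 60 mm across, 130 mm high, loose, standing; origin at the centre of its underside.
- screwdriver: Bystander: small screwdriver, 150 mm long, lying on the table along its x; loose.
Things that resemble listed ones, but are neither listed nor needed, are in the scene too. What is shaped like the spectacles but blue or green is not meant.

How it is judged:
On the way, in this order (a step that is already met when the one before it is completed fails the run):
1. the spectacles stand in the middle of the raised stand, lenses toward the nozzle, released and at rest (x of spectacles in the frame of stand_top between -0.03 and 0.03 m and y of spectacles in the frame of stand_top between -0.028 and 0.028 m and z of spectacles in the frame of stand_top between -0.004 and 0.006 m and angle between spectacles's own z axis and vertical below 0.15 rad and angle between the x axis of spectacles and the y axis of stand_top, either way round below 0.35 rad and x of nozzle in the frame of spectacles below -0.04 m and contact force between the fingers and spectacles below 0.1 N and linear speed of spectacles below 0.03 m/s), for 0.2 s.
2. the pump cap is pressed down (more than 6 mm of its 8 mm) while the spectacles stand there (x of spectacles in the frame of stand_top between -0.03 and 0.03 m and y of spectacles in the frame of stand_top between -0.028 and 0.028 m and z of spectacles in the frame of stand_top between -0.004 and 0.006 m and angle between spectacles's own z axis and vertical below 0.15 rad and angle between the x axis of spectacles and the y axis of stand_top, either way round below 0.35 rad and x of nozzle in the frame of spectacles below -0.04 m and value of joint pump above 0.006 m), for 0.05 s.
At the end, for the whole second after the job is handed in: The spectacles stand upright on the raised stand, released and at rest, their origin within 30 mm of its centre along its length and 28 mm across, square to it within 0.35 rad, lens fronts toward the nozzle; the pump cap has sprung back up (less than 2 mm down) (all of step 1 and value of joint pump below 0.002 m); the robot touches nothing.
It fails at once if the pump is pressed (more than 4 mm) while the spectacles are not in place on the stand (value of joint pump above 0.004 m and not (x of spectacles in the frame of stand_top between -0.03 and 0.03 m and y of spectacles in the frame of stand_top between -0.028 and 0.028 m and z of spectacles in the frame of stand_top between -0.004 and 0.006 m and angle between spectacles's own z axis and vertical below 0.15 rad and angle between the x axis of spectacles and the y axis of stand_top, either way round below 0.35 rad and x of nozzle in the frame of spectacles below -0.04 m)).
It fails at once if the spectacles are dropped: faster than 0.7 m/s while the fingers do not hold them (contact force between the fingers and spectacles below 0.02 N and linear speed of spectacles above 0.7 m/s).
It fails at once if the case, the refill bottle or the screwdriver is moved more than 30 mm, or the bottle is tipped (distance of any of case, refill, screwdriver from where it was at the start of the episode above 0.03 m or angle between refill's own z axis and vertical above 0.3 rad).
It also fails if it takes over 53 s, if anything falls off the work surface, if the arm or the gripper's body presses on something with over 40 N, if the wrist force passes 120 N, or if a joint passes its speed limit or range.

## Working session

There is one attempt and no reset: what is moved stays moved. The work goes in short steps, each a Python script; the robot and the scene stay as the last script left them, time stands still between calls to the robot, and variables do not carry over. Pictures are saved under pics/ and viewed, about 8 in all and at most 12, crops included, and the job is handed in when it is done.

```bash
ls; mkdir -p pics; cat > h.py <<'E'
import cv2, numpy as np
from station import robot
def grab(n, f=None):
    d=robot.grab_frame(n)
    np.savez(f'{n}.npz',**{k:np.array(v) for k,v in d.items()})
    if f: cv2.imwrite('pics/'+f, d['pixels'][:,:,::-1])
    return d
def load(n): return dict(np.load(f'{n}.npz'))
def back(d,uv,z):
    "pixel -> world point at height z"
    R=cv2.Rodrigues(np.array(d['rvec'],float))[0]; t=np.array(d['tvec'],float).ravel()
    c=-R.T@t; r=R.T@np.linalg.solve(np.array(d['intrinsics'],float),[*uv,1.])
    return c+r*(z-c[2])/r[2]
def proj(d,P):
    return cv2.projectPoints(np.array(P,float).reshape(-1,3),np.array(d['rvec'],float),np.array(d['tvec'],float),np.array(d['intrinsics'],float),None)[0].reshape(-1,2)
E
python3 - <<'E'
from h import *
for n in('scene','top'):
    d=grab(n,n+'0.png'); R=cv2.Rodrigues(np.array(d['rvec'],float))[0]; print(n,-R.T@np.ravel(d['tvec']),d['intrinsics'])
print(robot.get_state())
E
```

```text
pics
scene [1.07634964 0.45510604 1.16744331] [[513.43175223   0.         282.33570154]
 [  0.         513.43175223 202.5179201 ]
 [  0.           0.           1.        ]]
top [ 0.37787983 -0.0524091   1.39846997] [[516.44932627   0.         277.1219193 ]
 [  0.         516.44932627 208.42259335]
 [  0.           0.           1.        ]]
{'time_s': 0.1, 'joint_pos': array([ 1.57661154e+00,  3.85473619e-01,  6.75778241e-03, -4.15752276e-04,
       -1.19398864e+00, -2.58559247e-01]), 'joint_vel': array([ 0.00106743, -0.00060985,  0.00155768,  0.00108326, -0.00061233,
        0.00176396]), 'effort': array([-7.83033956e-04, -3.93318951e+01,  1.88927883e+01,  4.19789672e+00,
       -2.58142732e-03, -1.01102657e-06]), 'eef_pos': array([0.15617672, 0.60466515, 0.2443356 ]), 'tool_rot': array([ 9.92015541e-01, -1.26111931e-01, -6.57839075e-05,  9.71219864e-04]), 'force': array([0.06784864, 0.01804135, 0.67747299]), 'wrist_torque': array([-0.03103147, -0.05319985, -0.00283915]), 'grip_width': 0.08542995773344497}
```

View pics/top0.png

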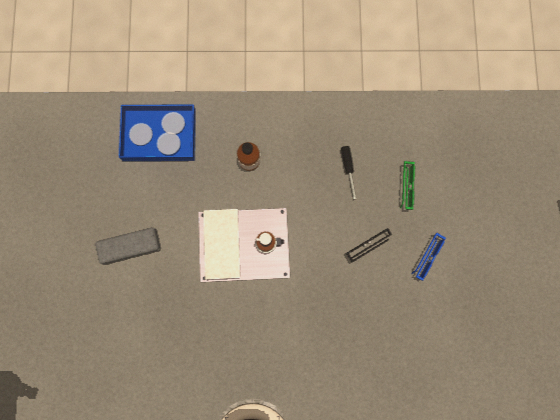

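View pics/scene0.png

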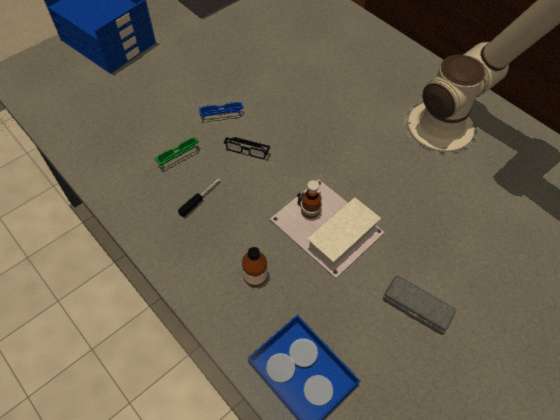

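```bash
python3 - <<'E'
from h import *
t,s=load('top'),load('scene')
a=cv2.resize(t['pixels'][222:270,338:398],(480,384),interpolation=cv2.INTER_CUBIC)
b=cv2.resize(s['pixels'][130:166,217:277],(480,288),interpolation=cv2.INTER_CUBIC)
c=cv2.resize(t['pixels'][200:290,190:300],(320,262),interpolation=cv2.INTER_CUBIC)
o=np.zeros((600,800,3),np.uint8); o[:384//2*2,:480]=a; o[384:600,:360]=cv2.resize(b,(360,216)); o[:262,480:]=c
cv2.imwrite('pics/crop.png',o[:,:,::-1])
for n,c in dict(TL=(199,212),TR=(288,209),BR=(289,277),BL=(200,281)).items(): print(n,back(t,c,.008))
print('stand',[back(t,c,.06).round(3) for c in((204,210),(239,209),(240,278),(203,280))])
print('pump',back(t,(265,240),.13))
# black specs mask
h=t['pixels'][222:270,338:398].max(2)<60
ys,xs=np.nonzero(h); p=np.c_[xs+338,ys+222].astype(float)
print(len(p),cv2.minAreaRect(p.astype(np.float32)))
r=cv2.boxPoints(cv2.minAreaRect(p.astype(np.float32)))
print([back(t,c,.034).round(3) for c in r])
E
```

```text
TL [0.59948573 0.14069315 0.008     ]
TR [ 0.60647593 -0.10163533  0.008     ]
BR [ 0.42237573 -0.10231049  0.008     ]
BL [0.41347143 0.13482128 0.008     ]
stand [array([0.596, 0.12 , 0.06 ]), array([0.599, 0.029, 0.06 ]), array([0.419, 0.025, 0.06 ]), array([0.415, 0.12 , 0.06 ])]
pump [ 0.50930665 -0.03978196  0.13      ]
173 ((368.8397216796875, 244.883056640625), (10.501676559448242, 48.509193420410156), 58.73626708984375)
[array([ 0.484, -0.251,  0.034]), array([ 0.55 , -0.364,  0.034]), array([ 0.526, -0.378,  0.034]), array([ 0.46 , -0.265,  0.034])]
```

View pics/crop.png

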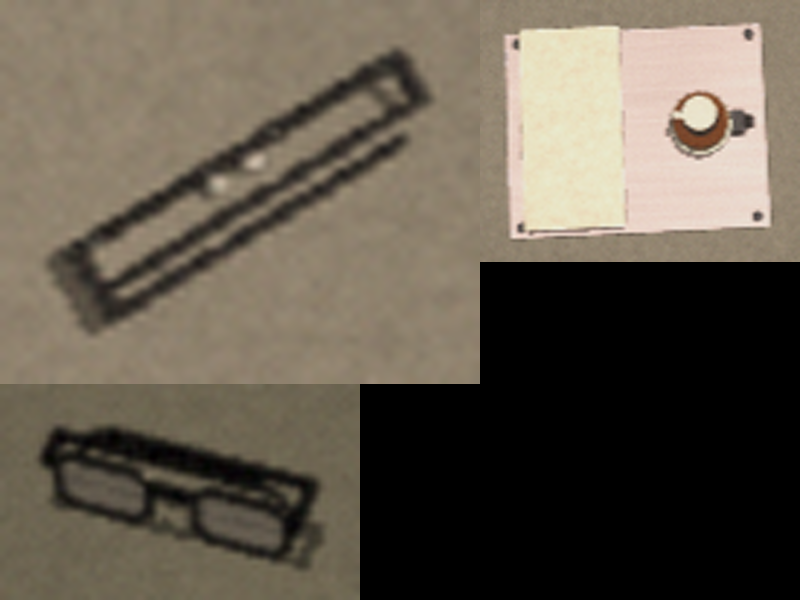

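```bash
cat >> h.py <<'E'
from scipy.spatial.transform import Rotation as Ro
def down(phi):
    "tool pointing down, jaw axis (tool y) at world yaw phi"
    y=np.array([np.cos(phi),np.sin(phi),0]); z=np.array([0,0,-1.])
    return Ro.from_matrix(np.c_[np.cross(y,z),y,z]).as_quat()
E
python3 - <<'E'
from h import *
phi=np.arctan2(-.504,-.863); d=np.radians(91.9)-phi-2*np.pi
for k in(0,np.pi):
    q=robot.solve_ik([.505,-.3145,.2],down(phi+k)); q2=robot.solve_ik([.507,.0735,.25],down(phi+k+d))
    print(k,d,q,q2)
robot.goto([.505,-.3145,.24],down(phi))
print(robot.get_state()['joint_pos'], robot.get_state()['time_s'])
for k in(0,np.pi): print(robot.solve_ik([.507,.0735,.25],down(phi+k+d)))
grab('wrist','w1.png')
E
```

```text
0 -2.066213696861114 [-0.28505074  0.36900059 -0.13520217  0.         -1.06659357  0.81362937] [ 0.46118761  0.1889494  -0.25652039  0.         -1.12532654 -1.99882268]
3.141592653589793 -2.066213696861114 [-0.28505074  0.36900059 -0.13520217  0.         -1.06659357 -2.32796329] [ 0.46118761  0.1889494  -0.25652039  0.         -1.12532654  1.14276997]
[-2.83979707e-01  3.37512722e-01 -7.72106890e-02 -5.72479557e-05
 -1.15603220e+00  8.13603757e-01] 3.525
[ 0.46118761  0.1889494  -0.25652039  0.         -1.12532654 -1.99882268]
[ 0.46118761  0.1889494  -0.25652039  0.         -1.12532654  1.14276997]
```

View pics/w1.png

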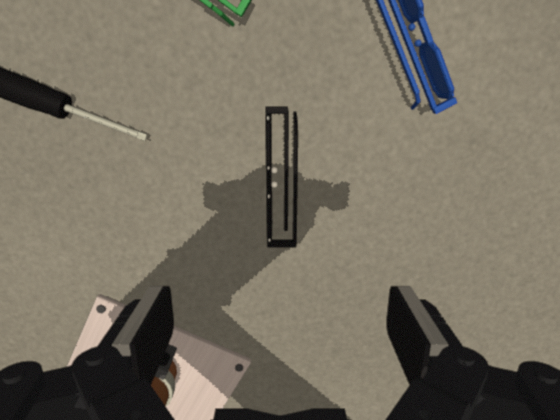

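```bash
python3 - <<'E'
from h import *
w=load('wrist'); phi=np.arctan2(-.504,-.863)
f=[back(w,c,.038) for c in((266.5,107.5),(266.5,246))]
b=[back(w,c,.033) for c in((297,110),(297,245))]
print(np.array(f+b).round(4), np.linalg.norm(f[0]-f[1]),np.linalg.norm(f[0]-b[0]),np.linalg.norm(f[1]-b[1]))
L=f[1]-f[0]; print('axis yaw',np.arctan2(L[1],L[0]), 'front normal of L -> spec x',phi)
c=np.mean(f+b,0); print('centre',c, robot.get_state()['eef_pos'])
m=w['pixels'].max(2)<45; m[:100]=0;m[255:]=0;m[:,:255]=0;m[:,305:]=0
print(cv2.minAreaRect(np.argwhere(m)[:,::-1].astype(np.float32)))
E
```

```text
[[ 0.548  -0.3642  0.038 ]
 [ 0.4845 -0.253   0.038 ]
 [ 0.5243 -0.3753  0.033 ]
 [ 0.4585 -0.2669  0.033 ]] 0.12799847186819574 0.02666237628353759 0.02986997992161316
axis yaw 2.0902175517154196 front normal of L -> spec x -2.6130140277356837
centre [ 0.50384683 -0.3148509   0.0355    ] [ 0.50535484 -0.31397237  0.23999092]
((281.63934326171875, 176.5140380859375), (139.2194061279297, 30.689090728759766), 89.40933990478516)
```

```bash
python3 - <<'E'
from h import *
phi=-2.62; c=[.504,-.3148]
robot.move_gripper(.06)
robot.movel([*c,.09],down(phi),feed=.15)
print(robot.movel([*c,.025],feed=.05,force_limit=8))
robot.move_gripper(0.015)
s=robot.get_state(); print(s['grip_width'],s['eef_pos'],s['force'])
robot.movel([*c,.25],feed=.12)
d=1.604+2.62-2*np.pi
for f in (.5,1):
    p=np.array([*c])*(1-f)+np.array([.507,.0735])*f
    robot.goto([*p,.25],down(phi+d*f))
s=robot.get_state(); print(s['grip_width'],s['eef_pos'],s['force'],s['joint_pos'][5],s['time_s'])
grab('wrist','w2.png'); grab('scene','s2.png')
a=cv2.imread('pics/w2.png'); b=cv2.imread('pics/s2.png')[100:310,220:500]
cv2.imwrite('pics/c2.png',np.hstack([cv2.resize(a,(400,300)),cv2.resize(b,(400,300))]))
E
```

```text
False
0.027838794907006664 [ 0.5043315  -0.31493127  0.02548605] [-0.3867307   0.76321786  2.93472736]
0.02778958848335553 [0.50710763 0.07301117 0.24994181] [0.08934619 0.93017966 0.17077108] -1.9980112585244785 11.5
```

View pics/c2.png

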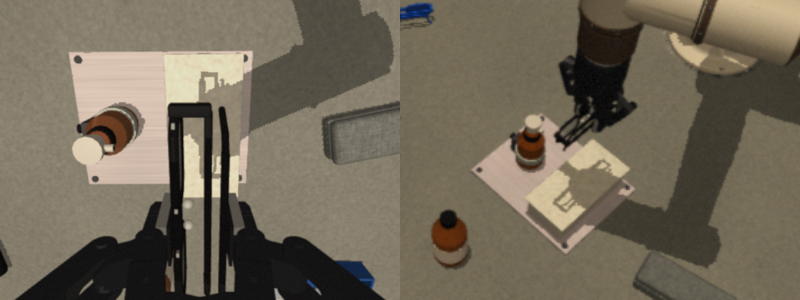

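```bash
python3 - <<'E'
from h import *
w=load('wrist')
print([back(w,c,.06).round(4) for c in((230,73),(341,73))],'cap',back(w,(87*1.4,151*1.4),.13).round(4))
print('plate',[back(w,c,.008).round(4) for c in((97,73),(126,257))])
t=load('top'); p=t['pixels'].astype(int)
# stand: yellowish (r-b large); cap: bright in bottle zone
m=((p[...,0]-p[...,2]>30)&(p[...,0]>180)); m[:200]=0;m[290:]=0;m[:,:190]=0;m[:,250:]=0
r=cv2.minAreaRect(np.argwhere(m)[:,::-1].astype(np.float32)); print(r,[back(t,c,.06).round(4) for c in cv2.boxPoints(r)],back(t,r[0],.06))
y,x=np.nonzero(p[232:250,256:275].min(2)>190); print(len(x)); print(back(t,(x.mean()+256,y.mean()+232),.13))
E
```

```text
[array([0.4186, 0.0297, 0.06  ]), array([0.4156, 0.1177, 0.06  ])] cap [ 0.5131 -0.0377  0.13  ]
plate [array([ 0.4218, -0.0994,  0.008 ]), array([ 0.6088, -0.091 ,  0.008 ])]
((224.27587890625, 244.81036376953125), (71.71037292480469, 51.131126403808594), 88.60282135009766) [array([0.5976, 0.1366, 0.06  ]), array([0.6002, 0.0027, 0.06  ]), array([ 0.4137, -0.002 ,  0.06  ]), array([0.4114, 0.1289, 0.06  ])] [0.50468178 0.066553   0.06      ]
101
[ 0.51489562 -0.03928929  0.13      ]
```

```bash
python3 - <<'E'
from h import *
c=[.507,.075]
robot.movel([*c,.10],down(1.604),feed=.12)
print(robot.movel([*c,.0835],feed=.015,force_limit=2))
s=robot.get_state(); print(s['eef_pos'],s['force'],s['time_s'])
robot.move_gripper(.055); robot.hold(.2)
robot.movel([*c,.24],feed=.12)
robot.move_gripper(0)
print(robot.get_state()['time_s'])
grab('wrist','w3.png'); grab('scene','s3.png')
a=cv2.imread('pics/w3.png'); b=cv2.imread('pics/s3.png')[150:285,250:430]
cv2.imwrite('pics/c3.png',np.hstack([cv2.resize(a,(400,300)),cv2.resize(b,(400,300),interpolation=cv2.INTER_CUBIC)]))
E
```

```text
True
[0.5068818  0.0749725  0.08546029] [-0.77200928  0.20404449  5.38142256] 13.8917
16.475
```

View pics/c3.png

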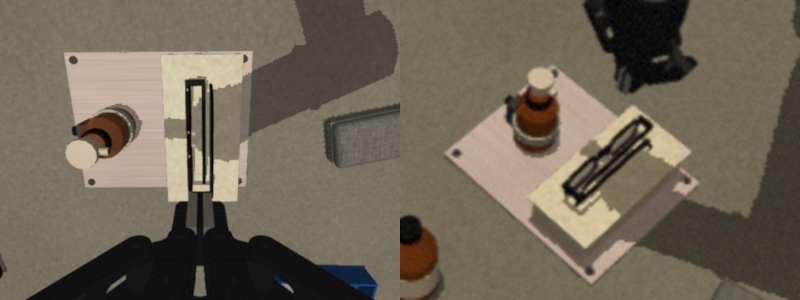

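```bash
python3 - <<'E'
from h import *
w=load('wrist'); s=load('scene')
print('stand',[back(w,np.array(c)*1.4,.06).round(4) for c in((161,54),(243,52),(239,202),(163,201))])
print('specs far end',[back(w,np.array(c)*1.4,.096).round(4) for c in((186,80),(214,83))])
print('cap',back(w,np.array((82,153.5))*1.4,.13).round(4),'scene',back(s,(250+540*.45,150+74*.45),.13).round(4), robot.finger_overhang)
p=[.512,-.039]
robot.movel([*p,.20],feed=.15)
print(robot.movel([*p,.15],feed=.08,force_limit=3))
print(robot.movel([*p,.125],feed=.02,force_limit=18))
st=robot.get_state(); print(st['eef_pos'],st['force'])
robot.hold(.3)
grab('scene','s4.png')
robot.movel([*p,.22],feed=.06)
robot.hold(.3)
grab('scene','s5.png'); print(robot.get_state()['force'],robot.get_state()['time_s'])
a=[cv2.resize(cv2.imread(f'pics/s{i}.png')[150:285,250:430],(400,300),interpolation=cv2.INTER_CUBIC) for i in(4,5)]
cv2.imwrite('pics/c4.png',np.hstack(a))
E
```

```text
stand [array([0.4203, 0.0292, 0.06  ]), array([0.4153, 0.1174, 0.06  ]), array([0.5972, 0.1279, 0.06  ]), array([0.5991, 0.0296, 0.06  ])]
specs far end [array([0.444 , 0.0584, 0.096 ]), array([0.446, 0.086, 0.096])]
cap [ 0.5118 -0.0365  0.13  ] scene [0.1726 0.2575 0.13  ] 0.014
False
True
[ 0.51225343 -0.03900834  0.13652121] [-2.76660674  1.0635609   8.86767358]
[ 0.27811579 -0.19563382 -0.23912664] 21.3667
```

View pics/c4.png

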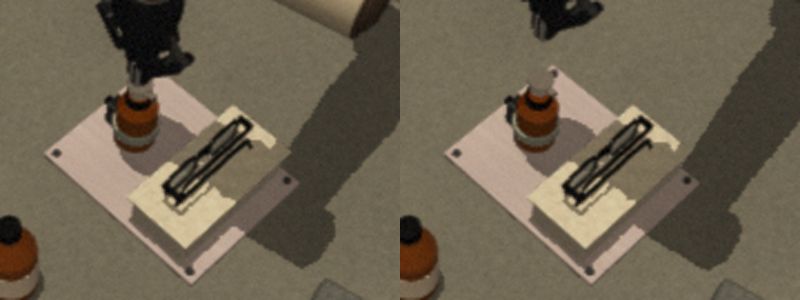

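```bash
python3 - <<'E'
from h import *
robot.hand_in()
E
```

```text
the job is handed in; nothing more can be done
```

I stood the black spectacles on the raised stand with the lens fronts facing the nozzle, released them, then pressed the pump cap down once and let it spring back. I handed the job in at about 21.4 s. The hand-in reports no verdict, so what follows is from my own checks.

- **Spectacles:** They were lowered at 15 mm/s until contact. The tool stopped at (0.507, 0.075), at the height expected for the stand top. The wrist picture after release showed them upright, roughly centred and square to the stand. The scene picture after the press showed no visible movement.
- **Pump:** The straight-down press stopped on its 18 N force limit, about double the 9 N needed at the bottom. The tool was then at 136.5 mm, which means about 7.5 mm of the 8 mm travel. Just after the stop the force read 8.9 N. I held it there for 0.3 s. Afterwards the cap looked fully up, and the tool force was near zero with the gripper clear.
- **Bystanders:** The arm stayed well clear of the case, refill bottle and screwdriver. I took no final picture of the screwdriver, and the last crops show only parts of the case and refill bottle.
- **Disagreements:** Estimates of the stand and cap positions differed by 2–6 mm between cameras, which is within tolerance. Two cross-checks gave wrong numbers, and I dropped both. The scene-camera position for the cap used mixed-up crop coordinates, and the colour-based outline of the stand picked up part of the base plate.

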